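# Put away the weighing things on the lab bench

### The arm

A 7-joint arm with a two-finger parallel gripper is mounted at the origin on the work surface. World frame = base frame: x ahead of the robot, y to its left, z up, the work surface at z = 0. Lengths are in m, angles in rad, forces in N, time in s.
With the tool pointing down it reaches from about 0.425 to 0.875 m from the base axis. Payload 9.9 kg.
Tool frame: the origin (TCP) lies at the very end of the fingers, on their centre line; the grasp point (between the pads) lies 19 mm behind it; z points along the fingers, y is the line along which they close (so a half turn about z gives the same grasp; the last joint's range is limited). The gripper opens to 85 mm and grips with 20 to 120 N. Pads are 22 mm wide; open, the fingers measure 114 mm over their backs; the gripper's body (76 mm by 85 mm) begins 54 mm behind the grasp point. The pads swing forward as they close: fully open they stand 13 mm farther back than shut.
Start: joints at [1.084, 0.576, 0.025, 1.437, -0.015, 1.129, -0.057], TCP at [0.265, -0.621, 0.231] pointing down, gripper open.
Joint ranges: [-2.76, 2.76], [-0.34, 2.15], [-1.52, 1.57], [0.19, 2.46], [-1.09, 4.23], [0.17, 1.99], [-2.82, 2.82]. Speed limits (rad/s): [2.22, 2.22, 3.01, 3.01, 3.14, 3.14, 3.14].

### API

Orientations are given as a unit quaternion [x, y, z, w].
In Python, from station import manip gives the robot as it stands.
- The arm moves only by the tool move_arm, never from a script. Its argument "deltas" is a list of rows, each an object of numbers: "tx", "ty", "tz": the shift along the tool's x, y, z in m; "wx", "wy", "wz": the turn, a rotation vector about the tool's x, y, z in degrees. A call has 1 to 20 rows; each row shifts and turns the commanded pose from where the row before left it, along the tool's axes as they then stand; what a row does not reach is not made up. A row lasts 1/12 s, in which the tool goes at most 41.7 mm and 7.16 degrees, less where a joint would pass 70% of its speed; a pose out of reach is approached as far as the arm can. A call with a gripper value outside its range is refused whole. "fingers" is the opening, from 0 (shut) to 1 (fully open), set as the call begins (left out, the last holds). The fingers move at their own pace and stop on an object; "newtons" is the grip in N (left out, the last holds). Time passes only in rows, so rows that do not move let the fingers close. It gives the time, the measured TCP pose, the force, the opening and the grip force at its end, in the units of the state.
- manip.read_state(): the state, without advancing time (a new reading comes with each control period).
- manip.capture(name): name is "scene" or "top"; returns a dict with "img" (480x640x3 uint8, red, green, blue), "z_map" (480x640 float32, m along the optical axis (not along the pixel's ray), 0 where there is no reading), "camera_matrix" (3x3 intrinsics, pixels), "T" (4x4, takes a point from camera to world coordinates). Camera axes: x right, y down, z forward; pixel columns grow to the right and rows downward; lengths in m; the calibration is good to about 2 mm. A picture is of the moment at which its call begins.
- manip.sign_off(): hands the job in; it is judged then, once.
The state is a dict: "t": time; "joints": joint angles; "dq": joint speeds; "joint_efforts": joint torques, N m; "ee_pos": TCP position; "tool_rot": TCP orientation; "force": force on the tool from outside, world axes, zero at the start; "ft_torque": the same for the moment, N m; "width": finger opening in m; "finger_force": force on a finger pad.
Only numpy, scipy, OpenCV 4.12 (cv2) and the standard library are available. Lean on these libraries where they do the work, as an engineer would, in place of code of your own. Each camera call takes 0.05 s, during which the arm holds its last target. There are 200 camera calls.

### The job

Put the weighing things away: stand the large balance weight in the block with the wide well, the small weight in the block with the narrow well, and lay the spatula flat and lengthwise inside the instrument tray, on its floor. Stand the wide porcelain dish wholly on the cork mat, and only after that stand the crucible upright inside the dish; both go down gently. Leave the specimen jar alone; everything ends upright (the spatula flat), let go and at rest.

Things in the scene. Friction and masses are not known exactly. Their poses are not given: they have to be found in the camera images.
- big_weight_mid (a point): The large balance weight: plain steel cylinder 38 mm in diameter and 46 mm tall, with a small round knob (20 mm wide) on top, 62 mm tall in all, about 0.5 kg, standing upright on the bench. This point is on its axis, half-way up the whole (31 mm above its underside); z up its axis.
- small_weight_mid (a point): The small balance weight: plain steel cylinder 22 mm in diameter and 34 mm tall, with a knob (12 mm wide) on top, 46 mm tall in all, about 0.1 kg, upright on the bench. This point is on its axis, half-way up the whole (23 mm above its underside); z up its axis.
- dish_mid (a point): The low, wide porcelain dish: white, round, straight-sided, open on top, 56 mm outer diameter, 22 mm tall, wall 3 mm, bottom 3 mm thick (inside 50 mm wide), about 90 g, upright on the bench. This point is on its axis, half-way up (11 mm above its underside); z up.
- crucible_mid (a point): The tall, narrow porcelain crucible: white, round, straight-sided, open on top, 34 mm outer diameter, 45 mm tall, wall 3 mm, about 60 g, upright on the bench. This point is on its axis, half-way up (22.5 mm above its underside); z up.
- spatula_mid (a point): The steel lab spatula lying flat on the bench, 120 mm long, about 50 g. Its handle is a bar 72 mm long, 12 mm wide and 8 mm high; beyond it a thinner shank (6 mm wide, 5 mm high) and a small flat blade (13 mm wide, 3 mm high). This point lies in the handle, close to the balance point, half-way up (4 mm above its underside); x points along the spatula to the blade, whose end is 80 mm away; the handle's end is 40 mm away on the other side; z up.
- wide_block: Fixed wooden block, 84 x 84 mm, 18 mm high, with one WIDE round well in the middle of its top: 54 mm in diameter, 10 mm deep (well floor 8 mm above the bench). Origin at the centre of its underside, right below the well's centre; z up.
- narrow_block: Fixed wooden block, 84 x 84 mm, 18 mm high, with one NARROW round well in the middle of its top: 36 mm in diameter, 10 mm deep (well floor 8 mm above the bench). Origin at the centre of its underside, right below the well's centre; z up.
- cork_mat: Fixed square cork mat, 110 x 110 mm, 8 mm thick, flat on the bench. Origin at the centre of its underside; x and y along its sides, z up.
- tray: Fixed shallow metal instrument tray, open on top, 180 mm long (its x) by 100 mm wide (its y), 14 mm high; walls 3 mm, floor 3 mm thick (inside 174 x 94 mm). Origin at the centre of its underside; z up.
- specimen_jar: Bystander, not part of the job: a brown glass specimen jar with a white cap, 60 mm in diameter, 85 mm tall, loose, standing at the left edge of the work. Origin at the centre of its underside.
There are look-alikes about, which are no part of the job. Leave any yellow look-alike of the part that bears dish_mid alone. Leave any yellow look-alike of the part that bears big_weight_mid alone.

How it is judged:
On the way, in this order (a step that is already met when the one before it is completed fails the run):
1. the dish stands upright, wholly on the cork mat, the crucible not in it yet (x of dish_mid in the frame of cork_mat between -0.028 and 0.028 m and y of dish_mid in the frame of cork_mat between -0.028 and 0.028 m and z of dish_mid in the frame of cork_mat between 0.016 and 0.022 m and angle between dish_mid's own z axis and vertical below 0.1 rad and horizontal distance between crucible_mid and dish_mid above 0.04 m), for 0.2 s.
2. the crucible stands in the dish, on the mat (x of dish_mid in the frame of cork_mat between -0.028 and 0.028 m and y of dish_mid in the frame of cork_mat between -0.028 and 0.028 m and z of dish_mid in the frame of cork_mat between 0.016 and 0.022 m and angle between dish_mid's own z axis and vertical below 0.1 rad and horizontal distance between crucible_mid and dish_mid below 0.0105 m and z of crucible_mid in the frame of dish_mid between 0.0115 and 0.0175 m and angle between crucible_mid's own z axis and vertical below 0.12 rad), for 0.2 s.
At the end, for the whole second after the job is handed in: Weights upright on the floors of their wells (axis within 10.5 mm, tilt under 0.12); dish flat, wholly on the mat (28 mm of its centre each way); crucible upright on the dish floor (axes within 10.5 mm); spatula flat on the tray floor within 0.45 rad of its length; all at rest (all of step 2 and horizontal distance between big_weight_mid and wide_block below 0.0105 m and z of big_weight_mid in the frame of wide_block between 0.036 and 0.042 m and angle between each of big_weight_mid, small_weight_mid's own z axis and vertical below 0.12 rad and horizontal distance between small_weight_mid and narrow_block below 0.0105 m and z of small_weight_mid in the frame of narrow_block between 0.028 and 0.034 m and x of spatula_mid in the frame of tray between -0.06 and 0.06 m and y of spatula_mid in the frame of tray between -0.047 and 0.047 m and z of spatula_mid in the frame of tray between 0.004 and 0.0105 m and angle between the x axis of spatula_mid and the x axis of tray, either way round below 0.45 rad and linear speed of each of big_weight, small_weight, dish, crucible, spatula below 0.02 m/s and angular speed of each of big_weight, small_weight, dish, crucible, spatula below 0.3 rad/s); the robot touches nothing.
It fails at once if the specimen jar is moved by more than 25 mm (distance of specimen_jar from where it was at the start of the episode above 0.025 m).
It fails at once if the dish or the crucible is dropped or banged down (over 0.6 m/s in the last 16 to 20 mm, or over 40 N) (contact force between dish and cork_mat above 40 N or contact force between crucible and dish above 40 N or (linear speed of dish above 0.6 m/s and horizontal distance between dish_mid and cork_mat below 0.06 m and z of dish_mid in the frame of cork_mat below 0.035 m) or (linear speed of crucible above 0.6 m/s and horizontal distance between crucible_mid and dish_mid below 0.02 m and z of crucible_mid in the frame of dish_mid below 0.035 m)).
It also fails if it takes over 128 s, if anything falls off the work surface, if the arm or the gripper's body presses on something with over 40 N, if the wrist force passes 120 N, or if a joint passes its speed limit or range.

## Working session

There is one attempt and no reset: what is moved stays moved. The work goes in short steps, Python scripts to look and compute and a tool call to move; the robot and the scene stay as the last step left them, time stands still between calls to the robot, and variables do not carry over. Pictures are saved under pics/ and viewed, at most 14 in all, crops included, and the job is handed in when it is done.

Besides the shell and the picture viewer there is one more tool, called after "Request:" by a JSON object that holds its "method" and its "body", one argument or row to a line. move_arm: Moves the arm, as the interface text tells. Its arguments: {"type":"object","properties":{"deltas":{"type":"array","items":{"type":"object","properties":{"tx":{"type":"number"},"ty":{"type":"number"},"tz":{"type":"number"},"wx":{"type":"number"},"wy":{"type":"number"},"wz":{"type":"number"}}}},"fingers":{"type":"number"},"newtons":{"type":"number"}},"required":["deltas"]}

```bash
ls; mkdir -p pics; python3 - <<'E'
from station import manip
import cv2,numpy as np
s=manip.read_state();print({k:np.round(v,3).tolist() for k,v in s.items()})
for n in("scene","top"):
    c=manip.capture(n);cv2.imwrite(f"pics/{n}0.png",c["img"][...,::-1]);np.savez(f"{n}0.npz",**c);print(n,c["camera_matrix"].tolist(),np.round(c["T"],3).tolist())
E
```

```text
pics
{'t': 0.0, 'joints': [1.084, 0.577, 0.025, 1.438, -0.015, 1.129, -0.056], 'dq': [0.0, 0.001, 0.002, 0.001, 0.0, 0.001, 0.0], 'joint_efforts': [0.0, -76.575, 2.251, -28.597, 0.015, 0.013, 0.0], 'ee_pos': [0.264, -0.621, 0.23], 'tool_rot': [0.98, 0.2, -0.0, -0.001], 'force': [-0.284, -0.095, 0.212], 'ft_torque': [-0.052, -0.053, -0.011], 'finger_force': 0.0, 'width': 0.085}
scene [[515.6257912858881, 0.0, 315.3293221932945], [0.0, 515.6257912858881, 238.96047520042305], [0.0, 0.0, 1.0]] [[0.145, 0.694, -0.705, 1.221], [0.989, -0.113, 0.092, -0.074], [-0.015, -0.711, -0.703, 0.801], [0.0, 0.0, 0.0, 1.0]]
top [[451.4588744380558, 0.0, 318.13799820314506], [0.0, 451.4588744380558, 243.1331595894852], [0.0, 0.0, 1.0]] [[-0.024, -0.984, 0.177, 0.299], [-0.999, 0.027, 0.018, 0.025], [-0.023, -0.176, -0.984, 1.198], [0.0, 0.0, 0.0, 1.0]]
```

View pics/top0.png

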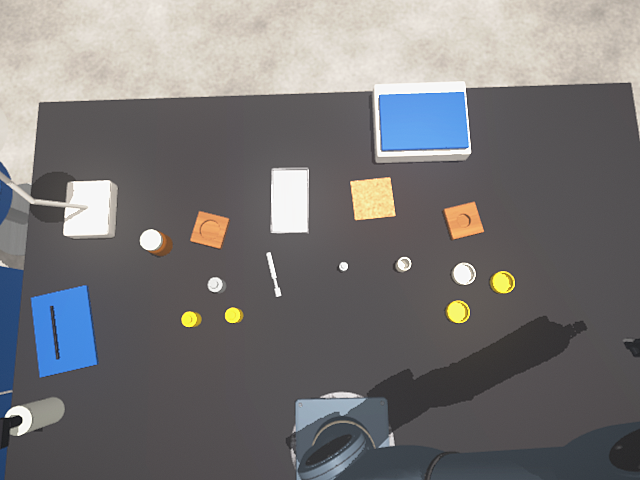

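View pics/scene0.png

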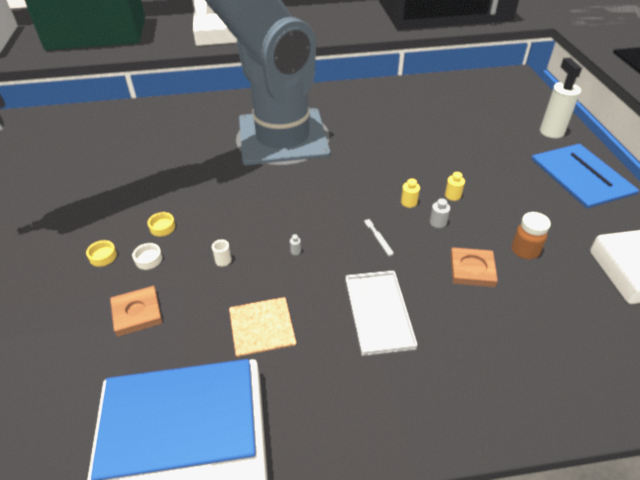

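Top view: the large weight is grey at (216,285), with yellow look-alikes at (191,319) and (234,315). The dish is white at (464,273), with yellow look-alikes at (458,311) and (503,282). Crucible (403,264), small weight (343,267), spatula (273,275), tray (290,200), mat (373,198), wide block (210,229), narrow block (464,220), jar (153,241). I'll take the grey and white ones and check them in one crop while I measure.

```bash
cat > h.py <<'E'
import numpy as np,cv2
def cloud(c):
    K=c["camera_matrix"];z=c["z_map"];v,u=np.indices(z.shape)
    p=np.stack([(u-K[0,2])*z/K[0,0],(v-K[1,2])*z/K[1,1],z],-1)
    T=c["T"];w=p@T[:3,:3].T+T[:3,3];w[z<=0]=np.nan;return w
def proj(c,P):
    T=np.linalg.inv(c["T"]);p=T[:3,:3]@np.array(P)+T[:3,3];q=c["camera_matrix"]@p;return q[:2]/q[2]
E
python3 - <<'E'
from h import *
a=np.load("top0.npz");b=np.load("scene0.npz")
t=a["img"][...,::-1];s=b["img"][...,::-1]
i1=cv2.resize(t[240:340,170:300],(780,600),interpolation=cv2.INTER_CUBIC)[:,:]
i1=np.hstack([cv2.resize(t[240:335,175:295],(400,317),interpolation=3),cv2.resize(t[240:335,400:520],(400,317),interpolation=3)])
i2=np.hstack([cv2.resize(s[160:260,360:480],(400,280),interpolation=3),cv2.resize(s[200:290,80:200],(400,280),interpolation=3)])
cv2.imwrite("pics/crop.png",np.vstack([i1,i2]))
for n,c in(("top",a),("scene",b)):
    w=cloud(c);z=w[...,2]
    ok=(w[...,0]>.35)&(w[...,0]<.9)&(abs(w[...,1])<.5)
    f=w[ok&(abs(z)<.008)];print(n,"floor",np.median(f[:,2]),f[:,2].std())
    m=(ok&(z>(.004))).astype(np.uint8)
    k,l,st,_=cv2.connectedComponentsWithStats(m)
    for i in range(1,k):
        if st[i,4]<25: continue
        p=w[l==i];q=p[p[:,2]>np.percentile(p[:,2],90)-.006]
        r=cv2.minAreaRect(q[:,:2].astype(np.float32)*1000)
        print(st[i].tolist(),"z",np.round(np.percentile(p[:,2],[50,95,100]),4),"mean",np.round(q[:,:2].mean(0),4),"rect",np.round(r[0],1),np.round(r[1],1),round(r[2],1),c["img"][l==i].mean(0).astype(int))
E
```

```text
top floor 0.0002618529090464561 0.002532349020358867
[372, 92, 101, 73, 6384] z [0.0723 0.0765 0.0814] mean [ 0.8207 -0.2397] rect [ 821.2 -240. ] [157.6 230.1] 0.0 [122 169 225]
[271, 167, 39, 67, 735] z [0.0068 0.0164 0.02  ] mean [0.63   0.1175] rect [634.1 122.2] [100.1 181.8] 88.8 [229 227 226]
[350, 177, 47, 44, 1535] z [0.0082 0.0118 0.0168] mean [ 0.6311 -0.1035] rect [ 631.5 -101.6] [110.4 114.1] 5.0 [244 220 152]
[293, 194, 10, 12, 33] z [0.0051 0.0076 0.0091] mean [0.6374 0.1016] rect [637.3  99. ] [28.4 25.2] 14.6 [247 247 246]
[443, 202, 41, 39, 1040] z [0.0173 0.0216 0.0251] mean [ 0.5622 -0.341 ] rect [ 562.1 -340.7] [84.9 85.8] 12.4 [228 160 101]
[286, 205, 15, 14, 47] z [0.0051 0.0072 0.0093] mean [0.6007 0.1134] rect [602.  112.5] [24.6 45.9] 20.2 [247 246 246]
[191, 212, 39, 38, 1009] z [0.0165 0.0215 0.0249] mean [0.556  0.3379] rect [556.3 338.1] [86.1 84.7] 73.8 [222 152  96]
[140, 229, 34, 28, 633] z [0.0815 0.0881 0.0915] mean [0.5192 0.4698] rect [519.6 470.4] [52.2 50.2] 77.8 [192 173 157]
[267, 253, 13, 40, 143] z [0.0075 0.0119 0.0134] mean [0.4473 0.1717]
[... 1854 characters left out ...]
156 0.018 ] mean [0.6435 0.123 ] rect [634.4 122.6] [101.1 184.9] 88.7 [232 231 228]
[111, 286, 51, 49, 1765] z [0.0174 0.0201 0.0224] mean [ 0.566  -0.3408] rect [ 563.3 -340.9] [89.5 84.6] 12.5 [222 164 114]
[230, 297, 66, 58, 2845] z [0.008  0.0104 0.0126] mean [ 0.6373 -0.1032] rect [ 634.  -103.1] [114.6 110.1] 4.6 [245 233 179]
[384, 297, 18, 14, 56] z [0.0047 0.0059 0.0062] mean [0.6238 0.1493] rect [621.4 151.2] [33.  31.3] 83.4 [247 247 246]
[380, 314, 8, 15, 35] z [0.0049 0.0058 0.0064] mean [0.6634 0.1263] rect [661.3 129.1] [12.  32.1] 58.6 [247 247 247]
[88, 359, 178, 121, 15547] z [0.0729 0.075  0.0787] mean [ 0.8286 -0.2407] rect [ 822.5 -239.9] [155.3 229.9] 0.1 [109 168 234]
```

View pics/crop.png

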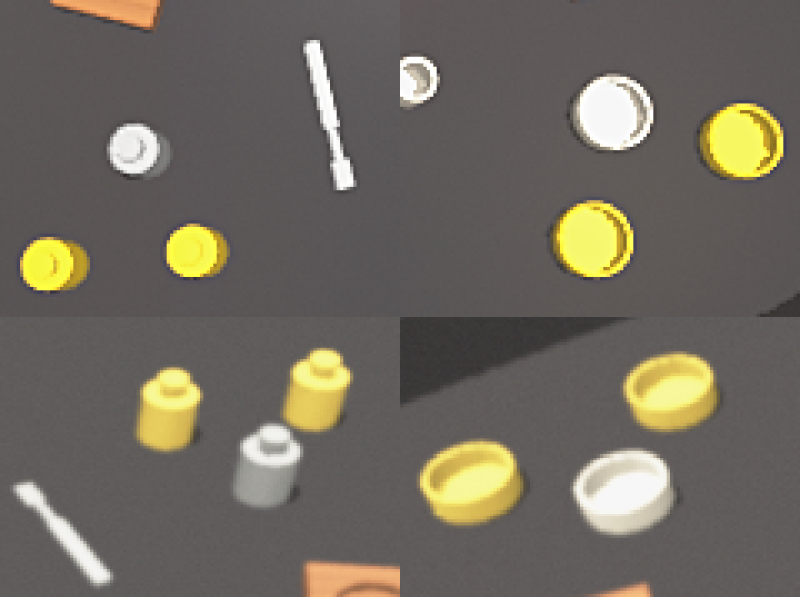

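The crop confirms it: one grey weight and one white dish, each with two yellow look-alikes to leave alone. The spatula's handle points away from the robot (+x) and its blade toward it. The sizes and heights match the descriptions. I'll start with the dish: turn the tool to yaw 0, then go above it.

Request:
{"method": "move_arm", "body": {
  "deltas": [
    {"wz":5.8},
    {"wz":5.8},
    {"wz":5.8},
    {"wz":5.7},
    {"tx":0.0112,"ty":-0.0208,"tz":0.0093},
    {"tx":0.0112,"ty":-0.0208,"tz":0.0093},
    {"tx":0.0112,"ty":-0.0208,"tz":0.0093},
    {"tx":0.0112,"ty":-0.0208,"tz":0.0093},
    {"tx":0.0112,"ty":-0.0208,"tz":0.0093},
    {"tx":0.0112,"ty":-0.0208,"tz":0.0093},
    {"tx":0.0112,"ty":-0.0208,"tz":0.0093},
    {"tx":0.0112,"ty":-0.0208,"tz":0.0093},
    {"tx":0.0112,"ty":-0.0208,"tz":0.0093},
    {"tx":0.0112,"ty":-0.0208,"tz":0.0093},
    {"tx":0.0112,"ty":-0.0208,"tz":0.0093},
    {"tx":0.0112,"ty":-0.0208,"tz":0.0093},
    {"tx":0.0112,"ty":-0.0208,"tz":0.0093},
    {"tx":0.0112,"ty":-0.0208,"tz":0.0093},
    {},
    {}
  ],
  "fingers": 1,
  "newtons": 30
}}

```text
schema error: expected keys tx, ty, tz, wx, wy, wz
```

```bash
python3 - <<'E'
from h import *
for n in("top0","scene0"):
    c=np.load(n+".npz");w=cloud(c)
    # ray-plane at z=5mm for bright pixels near the spatula
    v,u=np.indices(w.shape[:2]);K=c["camera_matrix"];T=c["T"]
    d=np.stack([(u-K[0,2])/K[0,0],(v-K[1,2])/K[1,1],np.ones(u.shape)],-1)@T[:3,:3].T
    p=T[:3,3]+d*((.005-T[2,3])/d[...,2])[...,None]
    m=(p[...,0]>.35)&(p[...,0]<.52)&(p[...,1]>.13)&(p[...,1]<.22)&(c["img"].min(-1)>150)
    q=p[m][:,:2].astype(np.float32);r=cv2.minAreaRect(q*1000)
    vx=cv2.fitLine(q,cv2.DIST_L2,0,.01,.01).ravel();print(r,vx,np.degrees(np.arctan(vx[1]/vx[0])))
E
```

```text
((434.024169921875, 169.61026000976562), (120.88858032226562, 14.693901062011719), 13.67220401763916) [0.97367394 0.22794536 0.43451563 0.16973591] 13.176135
((435.56341552734375, 168.436279296875), (119.95527648925781, 16.239789962768555), 14.170628547668457) [0.9709976  0.23908935 0.43844858 0.1692026 ] 13.832799
```

Request:
{"method": "move_arm", "body": {
  "deltas": [
    {"tx":0,"ty":0,"tz":0,"wx":0,"wy":0,"wz":5.8},
    {"tx":0,"ty":0,"tz":0,"wx":0,"wy":0,"wz":5.8},
    {"tx":0,"ty":0,"tz":0,"wx":0,"wy":0,"wz":5.8},
    {"tx":0,"ty":0,"tz":0,"wx":0,"wy":0,"wz":5.7},
    {"tx":0.016,"ty":-0.029,"tz":0.012,"wx":0,"wy":0,"wz":0},
    {"tx":0.016,"ty":-0.029,"tz":0.012,"wx":0,"wy":0,"wz":0},
    {"tx":0.016,"ty":-0.029,"tz":0.012,"wx":0,"wy":0,"wz":0},
    {"tx":0.016,"ty":-0.029,"tz":0.012,"wx":0,"wy":0,"wz":0},
    {"tx":0.016,"ty":-0.029,"tz":0.012,"wx":0,"wy":0,"wz":0},
    {"tx":0.016,"ty":-0.029,"tz":0.012,"wx":0,"wy":0,"wz":0},
    {"tx":0.016,"ty":-0.029,"tz":0.012,"wx":0,"wy":0,"wz":0},
    {"tx":0.016,"ty":-0.029,"tz":0.012,"wx":0,"wy":0,"wz":0},
    {"tx":0.016,"ty":-0.029,"tz":0.012,"wx":0,"wy":0,"wz":0},
    {"tx":0.013,"ty":-0.03,"tz":0.012,"wx":0,"wy":0,"wz":0},
    {"tx":0,"ty":0,"tz":0,"wx":0,"wy":0,"wz":0},
    {"tx":0,"ty":0,"tz":0,"wx":0,"wy":0,"wz":0}
  ],
  "fingers": 1,
  "newtons": 30
}}

```text
t: 1.43
ee_pos: [0.4224, -0.3275, 0.1104]
tool_rot: [1.0, 0.002, -0.001, -0.001]
force: [0.1, -0.5, 0.1]
width: 0.0854
finger_force: 0.0
```

Request:
{"method": "move_arm", "body": {
  "deltas": [
    {"tx":-0.002,"ty":0.0025,"tz":0.02,"wx":0,"wy":0,"wz":0},
    {"tx":0,"ty":0,"tz":0.02,"wx":0,"wy":0,"wz":0},
    {"tx":0,"ty":0,"tz":0.02,"wx":0,"wy":0,"wz":0},
    {"tx":0,"ty":0,"tz":0.02,"wx":0,"wy":0,"wz":0},
    {"tx":0,"ty":0,"tz":0.017,"wx":0,"wy":0,"wz":0},
    {"tx":0,"ty":0,"tz":0.01,"wx":0,"wy":0,"wz":0},
    {"tx":0,"ty":0,"tz":0,"wx":0,"wy":0,"wz":0},
    {"tx":0,"ty":0,"tz":0,"wx":0,"wy":0,"wz":0}
  ]
}}

```text
t: 2.1
ee_pos: [0.4193, -0.3333, 0.0044]
tool_rot: [1.0, -0.001, -0.0, 0.0]
force: [-1.1, 0.5, -0.6]
width: 0.0853
finger_force: 0.0
```

Request:
{"method": "move_arm", "body": {
  "deltas": [
    {"tx":0,"ty":0,"tz":0,"wx":0,"wy":0,"wz":0},
    {"tx":0,"ty":0,"tz":0,"wx":0,"wy":0,"wz":0},
    {"tx":0,"ty":0,"tz":0,"wx":0,"wy":0,"wz":0},
    {"tx":0,"ty":0,"tz":0,"wx":0,"wy":0,"wz":0},
    {"tx":0,"ty":0,"tz":0,"wx":0,"wy":0,"wz":0},
    {"tx":0,"ty":0,"tz":0,"wx":0,"wy":0,"wz":0},
    {"tx":0,"ty":0,"tz":0,"wx":0,"wy":0,"wz":0},
    {"tx":0,"ty":0,"tz":0,"wx":0,"wy":0,"wz":0}
  ],
  "fingers": 0,
  "newtons": 30
}}

```text
t: 2.77
ee_pos: [0.4202, -0.3329, 0.0054]
tool_rot: [1.0, -0.0, 0.001, 0.001]
force: [-1.4, 0.6, 6.2]
width: 0.0539
finger_force: 31.0
```

Request:
{"method": "move_arm", "body": {
  "deltas": [
    {"tx":0,"ty":0,"tz":-0.01,"wx":0,"wy":0,"wz":0},
    {"tx":0,"ty":0,"tz":-0.02,"wx":0,"wy":0,"wz":0},
    {"tx":0,"ty":0,"tz":-0.02,"wx":0,"wy":0,"wz":0},
    {"tx":0,"ty":0,"tz":-0.02,"wx":0,"wy":0,"wz":0},
    {"tx":0,"ty":0,"tz":-0.01,"wx":0,"wy":0,"wz":0},
    {"tx":0.021,"ty":-0.023,"tz":0,"wx":0,"wy":0,"wz":0},
    {"tx":0.021,"ty":-0.023,"tz":0,"wx":0,"wy":0,"wz":0},
    {"tx":0.021,"ty":-0.023,"tz":0,"wx":0,"wy":0,"wz":0},
    {"tx":0.021,"ty":-0.023,"tz":0,"wx":0,"wy":0,"wz":0},
    {"tx":0.021,"ty":-0.023,"tz":0,"wx":0,"wy":0,"wz":0},
    {"tx":0.021,"ty":-0.023,"tz":0,"wx":0,"wy":0,"wz":0},
    {"tx":0.021,"ty":-0.023,"tz":0,"wx":0,"wy":0,"wz":0},
    {"tx":0.021,"ty":-0.023,"tz":0,"wx":0,"wy":0,"wz":0},
    {"tx":0.021,"ty":-0.023,"tz":0,"wx":0,"wy":0,"wz":0},
    {"tx":0.021,"ty":-0.023,"tz":0,"wx":0,"wy":0,"wz":0},
    {"tx":0,"ty":0,"tz":0,"wx":0,"wy":0,"wz":0},
    {"tx":0,"ty":0,"tz":0,"wx":0,"wy":0,"wz":0}
  ]
}}

```text
t: 4.18
ee_pos: [0.6307, -0.1, 0.0842]
tool_rot: [1.0, 0.002, 0.0, -0.0]
force: [-0.9, -0.6, -0.8]
width: 0.0536
finger_force: 32.7
```

```bash
python3 - <<'E'
from station import manip
from h import *
o=[]
for n,(u,v) in(("top",(373,198)),("scene",(262,326))):
    c=manip.capture(n);i=c["img"][...,::-1]
    o.append(cv2.resize(i[v-80:v+40,u-60:u+60],(400,400),interpolation=3))
cv2.imwrite("pics/d1.png",np.hstack(o))
E
```

```text
(no output)
```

View pics/d1.png

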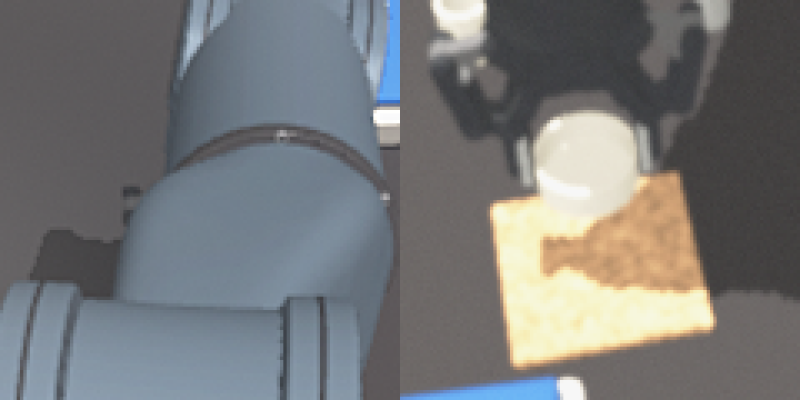

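The dish is held level over the mat (right panel, about (590,165)). I'll lower it slowly.

Request:
{"method": "move_arm", "body": {
  "deltas": [
    {"tx":0,"ty":0.002,"tz":0.012,"wx":0,"wy":0,"wz":0},
    {"tx":0.002,"ty":0,"tz":0.016,"wx":0,"wy":0,"wz":0},
    {"tx":0,"ty":0,"tz":0.016,"wx":0,"wy":0,"wz":0},
    {"tx":0,"ty":0,"tz":0.01,"wx":0,"wy":0,"wz":0},
    {"tx":0,"ty":0,"tz":0.006,"wx":0,"wy":0,"wz":0},
    {"tx":0,"ty":0,"tz":0.004,"wx":0,"wy":0,"wz":0},
    {"tx":0,"ty":0,"tz":0.003,"wx":0,"wy":0,"wz":0},
    {"tx":0,"ty":0,"tz":0.001,"wx":0,"wy":0,"wz":0},
    {"tx":0,"ty":0,"tz":0,"wx":0,"wy":0,"wz":0},
    {"tx":0,"ty":0,"tz":0,"wx":0,"wy":0,"wz":0}
  ]
}}

```text
t: 5.12
ee_pos: [0.6321, -0.1047, 0.0168]
tool_rot: [1.0, -0.0, 0.0, 0.0]
force: [-0.1, -0.3, -0.0]
width: 0.054
finger_force: 32.7
```

Request:
{"method": "move_arm", "body": {
  "deltas": [
    {"tx":0,"ty":0,"tz":0.001,"wx":0,"wy":0,"wz":0},
    {"tx":0,"ty":0,"tz":0.001,"wx":0,"wy":0,"wz":0},
    {"tx":0,"ty":0,"tz":0.001,"wx":0,"wy":0,"wz":0},
    {"tx":0,"ty":0,"tz":0,"wx":0,"wy":0,"wz":0},
    {"tx":0,"ty":0,"tz":0,"wx":0,"wy":0,"wz":0}
  ]
}}

```text
t: 5.53
ee_pos: [0.632, -0.1046, 0.0135]
tool_rot: [1.0, -0.0, 0.0, -0.0]
force: [-1.4, -0.4, 2.6]
width: 0.0537
finger_force: 33.1
```

Request:
{"method": "move_arm", "body": {
  "deltas": [
    {"tx":0,"ty":0,"tz":0.0005,"wx":0,"wy":0,"wz":0},
    {"tx":0,"ty":0,"tz":0,"wx":0,"wy":0,"wz":0}
  ]
}}

```text
t: 5.7
ee_pos: [0.6319, -0.1046, 0.0135]
tool_rot: [1.0, -0.0, 0.0, -0.0]
force: [-2.1, 0.4, 7.4]
width: 0.0541
finger_force: 33.6
```

Request:
{"method": "move_arm", "body": {
  "deltas": [
    {"tx":0,"ty":0,"tz":0,"wx":0,"wy":0,"wz":0},
    {"tx":0,"ty":0,"tz":0,"wx":0,"wy":0,"wz":0},
    {"tx":0,"ty":0,"tz":0,"wx":0,"wy":0,"wz":0},
    {"tx":0,"ty":0,"tz":0,"wx":0,"wy":0,"wz":0},
    {"tx":0,"ty":0,"tz":0,"wx":0,"wy":0,"wz":0},
    {"tx":0,"ty":0,"tz":0,"wx":0,"wy":0,"wz":0},
    {"tx":0,"ty":0,"tz":-0.01,"wx":0,"wy":0,"wz":0},
    {"tx":0,"ty":0,"tz":-0.015,"wx":0,"wy":0,"wz":0},
    {"tx":0,"ty":0,"tz":-0.025,"wx":0,"wy":0,"wz":0},
    {"tx":0,"ty":0,"tz":-0.025,"wx":0,"wy":0,"wz":0},
    {"tx":0,"ty":0,"tz":-0.025,"wx":0,"wy":0,"wz":0},
    {"tx":-0.028,"ty":0.011,"tz":0,"wx":0,"wy":0,"wz":0},
    {"tx":-0.028,"ty":0.011,"tz":0,"wx":0,"wy":0,"wz":0},
    {"tx":-0.028,"ty":0.011,"tz":0,"wx":0,"wy":0,"wz":0},
    {"tx":-0.028,"ty":0.011,"tz":0,"wx":0,"wy":0,"wz":0},
    {"tx":-0.028,"ty":0.011,"tz":0,"wx":0,"wy":0,"wz":0},
    {"tx":-0.028,"ty":0.011,"tz":0,"wx":0,"wy":0,"wz":0},
    {"tx":-0.016,"ty":0.002,"tz":0,"wx":0,"wy":0,"wz":0},
    {"tx":0,"ty":0,"tz":0,"wx":0,"wy":0,"wz":0},
    {"tx":0,"ty":0,"tz":0,"wx":0,"wy":0,"wz":0}
  ],
  "fingers": 1
}}

```text
t: 7.37
ee_pos: [0.4476, -0.1729, 0.1137]
tool_rot: [1.0, -0.001, 0.001, 0.0]
force: [0.5, 1.1, 0.1]
width: 0.0856
finger_force: 0.0
```

```bash
cat >> h.py <<'E'
def find(x,y,zlo,zhi,r=.05):
    from station import manip
    for n in("top","scene"):
        w=cloud(manip.capture(n));m=(np.hypot(w[...,0]-x,w[...,1]-y)<r)&(w[...,2]>zlo)&(w[...,2]<zhi)
        q=w[m]
        if len(q)<8: print(n,"few",len(q));continue
        k=cv2.minAreaRect(q[:,:2].astype(np.float32)*1000);print(n,len(q),np.round(q.mean(0),4),np.round(np.percentile(q[:,2],[5,95]),4),np.round(k[0],1),np.round(k[1],1),round(k[2]))
E
python3 - <<'E'
from h import *
find(.632,-.1046,.022,.05,.04)
E
```

```text
top 92 [ 0.6303 -0.1051  0.0287] [0.023 0.033] [ 630.2 -104.7] [53.5 55. ] 42
scene 243 [ 0.633  -0.1051  0.0279] [0.0229 0.0317] [ 632.6 -105. ] [54.3 56.1] 86
```

The dish stands level at (0.6315, -0.105). Next is the crucible, gripped high with the tips 24 mm above the bench so they clear the dish rim.

Request:
{"method": "move_arm", "body": {
  "deltas": [
    {"tx":0,"ty":0,"tz":0.02,"wx":0,"wy":0,"wz":0},
    {"tx":0,"ty":0,"tz":0.025,"wx":0,"wy":0,"wz":0},
    {"tx":0,"ty":0,"tz":0.025,"wx":0,"wy":0,"wz":0},
    {"tx":0,"ty":0,"tz":0.015,"wx":0,"wy":0,"wz":0},
    {"tx":0,"ty":0,"tz":0.0045,"wx":0,"wy":0,"wz":0},
    {"tx":0,"ty":0,"tz":0,"wx":0,"wy":0,"wz":0},
    {"tx":0,"ty":0,"tz":0,"wx":0,"wy":0,"wz":0}
  ]
}}

```text
t: 8.05
ee_pos: [0.4485, -0.1724, 0.0236]
tool_rot: [1.0, 0.0, 0.0, -0.0]
force: [0.8, 0.2, 1.9]
width: 0.0856
finger_force: 0.0
```

Request:
{"method": "move_arm", "body": {
  "deltas": [
    {"tx":0,"ty":0,"tz":0,"wx":0,"wy":0,"wz":0},
    {"tx":0,"ty":0,"tz":0,"wx":0,"wy":0,"wz":0},
    {"tx":0,"ty":0,"tz":0,"wx":0,"wy":0,"wz":0},
    {"tx":0,"ty":0,"tz":0,"wx":0,"wy":0,"wz":0},
    {"tx":0,"ty":0,"tz":0,"wx":0,"wy":0,"wz":0},
    {"tx":0,"ty":0,"tz":0,"wx":0,"wy":0,"wz":0},
    {"tx":0,"ty":0,"tz":0,"wx":0,"wy":0,"wz":0},
    {"tx":0,"ty":0,"tz":0,"wx":0,"wy":0,"wz":0},
    {"tx":0,"ty":0,"tz":0,"wx":0,"wy":0,"wz":0},
    {"tx":0,"ty":0,"tz":0,"wx":0,"wy":0,"wz":0}
  ],
  "fingers": 0,
  "newtons": 30
}}

```text
t: 8.88
ee_pos: [0.4482, -0.1726, 0.024]
tool_rot: [1.0, -0.0, 0.001, 0.0]
force: [-0.2, 0.3, 8.9]
width: 0.0335
finger_force: 29.0
```

Request:
{"method": "move_arm", "body": {
  "deltas": [
    {"tx":0,"ty":0,"tz":-0.01,"wx":0,"wy":0,"wz":0},
    {"tx":0,"ty":0,"tz":-0.02,"wx":0,"wy":0,"wz":0},
    {"tx":0,"ty":0,"tz":-0.02,"wx":0,"wy":0,"wz":0},
    {"tx":0,"ty":0,"tz":-0.02,"wx":0,"wy":0,"wz":0},
    {"tx":0,"ty":0,"tz":-0.01,"wx":0,"wy":0,"wz":0},
    {"tx":0.023,"ty":-0.0085,"tz":0,"wx":0,"wy":0,"wz":0},
    {"tx":0.023,"ty":-0.0085,"tz":0,"wx":0,"wy":0,"wz":0},
    {"tx":0.023,"ty":-0.0085,"tz":0,"wx":0,"wy":0,"wz":0},
    {"tx":0.023,"ty":-0.0085,"tz":0,"wx":0,"wy":0,"wz":0},
    {"tx":0.023,"ty":-0.0085,"tz":0,"wx":0,"wy":0,"wz":0},
    {"tx":0.023,"ty":-0.0085,"tz":0,"wx":0,"wy":0,"wz":0},
    {"tx":0.023,"ty":-0.0085,"tz":0,"wx":0,"wy":0,"wz":0},
    {"tx":0.023,"ty":-0.0085,"tz":0,"wx":0,"wy":0,"wz":0},
    {"tx":0,"ty":0,"tz":0,"wx":0,"wy":0,"wz":0},
    {"tx":0,"ty":0,"tz":0,"wx":0,"wy":0,"wz":0}
  ]
}}

```text
t: 10.13
ee_pos: [0.6324, -0.1036, 0.1029]
tool_rot: [1.0, 0.001, -0.0, -0.0]
force: [-0.6, -1.4, -0.1]
width: 0.0336
finger_force: 30.0
```

```bash
python3 - <<'E'
from station import manip
from h import *
c=manip.capture("scene");u,v=np.int32(proj(c,[.632,-.105,.07]))
cv2.imwrite("pics/c1.png",cv2.resize(c["img"][v-50:v+50,u-60:u+60,::-1],(600,500),interpolation=3))
E
```

```text
(no output)
```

View pics/c1.png

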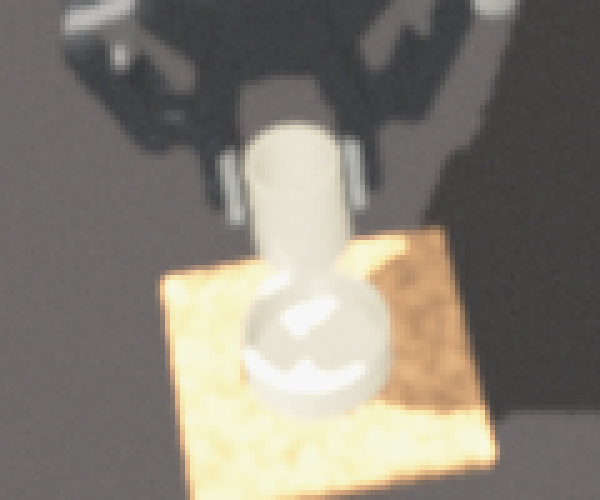

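The crucible hangs upright above the dish (crucible around (300,200), dish at (318,345)). Lowering it.

Request:
{"method": "move_arm", "body": {
  "deltas": [
    {"tx":0,"ty":0.001,"tz":0.012,"wx":0,"wy":0,"wz":0},
    {"tx":0,"ty":0,"tz":0.016,"wx":0,"wy":0,"wz":0},
    {"tx":0,"ty":0,"tz":0.014,"wx":0,"wy":0,"wz":0},
    {"tx":0,"ty":0,"tz":0.01,"wx":0,"wy":0,"wz":0},
    {"tx":0,"ty":0,"tz":0.006,"wx":0,"wy":0,"wz":0},
    {"tx":0,"ty":0,"tz":0.004,"wx":0,"wy":0,"wz":0},
    {"tx":0,"ty":0,"tz":0.002,"wx":0,"wy":0,"wz":0},
    {"tx":0,"ty":0,"tz":0,"wx":0,"wy":0,"wz":0},
    {"tx":0,"ty":0,"tz":0,"wx":0,"wy":0,"wz":0}
  ]
}}

```text
t: 10.93
ee_pos: [0.6321, -0.1057, 0.0397]
tool_rot: [1.0, -0.0, 0.0, 0.0]
force: [0.1, -0.2, -0.6]
width: 0.0336
finger_force: 30.0
```

Request:
{"method": "move_arm", "body": {
  "deltas": [
    {"tx":0,"ty":0,"tz":0.001,"wx":0,"wy":0,"wz":0},
    {"tx":0,"ty":0,"tz":0.001,"wx":0,"wy":0,"wz":0},
    {"tx":0,"ty":0,"tz":0.001,"wx":0,"wy":0,"wz":0},
    {"tx":0,"ty":0,"tz":0,"wx":0,"wy":0,"wz":0},
    {"tx":0,"ty":0,"tz":0,"wx":0,"wy":0,"wz":0}
  ]
}}

```text
t: 11.35
ee_pos: [0.6318, -0.1056, 0.0363]
tool_rot: [1.0, -0.0, 0.0, -0.0]
force: [-0.7, 0.1, -0.7]
width: 0.0336
finger_force: 30.0
```

Request:
{"method": "move_arm", "body": {
  "deltas": [
    {"tx":0,"ty":0,"tz":0.001,"wx":0,"wy":0,"wz":0},
    {"tx":0,"ty":0,"tz":0.0005,"wx":0,"wy":0,"wz":0},
    {"tx":0,"ty":0,"tz":0,"wx":0,"wy":0,"wz":0},
    {"tx":0,"ty":0,"tz":0,"wx":0,"wy":0,"wz":0}
  ]
}}

```text
t: 11.68
ee_pos: [0.6319, -0.1056, 0.0352]
tool_rot: [1.0, -0.0, 0.0, -0.0]
force: [-0.6, -0.2, 5.8]
width: 0.0329
finger_force: 30.4
```

Contact at 5.8 N. Release, rise, and go above the small weight.

Request:
{"method": "move_arm", "body": {
  "deltas": [
    {"tx":0,"ty":0,"tz":0,"wx":0,"wy":0,"wz":0},
    {"tx":0,"ty":0,"tz":0,"wx":0,"wy":0,"wz":0},
    {"tx":0,"ty":0,"tz":0,"wx":0,"wy":0,"wz":0},
    {"tx":0,"ty":0,"tz":0,"wx":0,"wy":0,"wz":0},
    {"tx":0,"ty":0,"tz":0,"wx":0,"wy":0,"wz":0},
    {"tx":0,"ty":0,"tz":0,"wx":0,"wy":0,"wz":0},
    {"tx":0,"ty":0,"tz":-0.01,"wx":0,"wy":0,"wz":0},
    {"tx":0,"ty":0,"tz":-0.02,"wx":0,"wy":0,"wz":0},
    {"tx":0,"ty":0,"tz":-0.025,"wx":0,"wy":0,"wz":0},
    {"tx":0,"ty":0,"tz":-0.025,"wx":0,"wy":0,"wz":0},
    {"tx":-0.0265,"ty":-0.0127,"tz":0,"wx":0,"wy":0,"wz":0},
    {"tx":-0.0265,"ty":-0.0127,"tz":0,"wx":0,"wy":0,"wz":0},
    {"tx":-0.0265,"ty":-0.0127,"tz":0,"wx":0,"wy":0,"wz":0},
    {"tx":-0.0265,"ty":-0.0127,"tz":0,"wx":0,"wy":0,"wz":0},
    {"tx":-0.0265,"ty":-0.0127,"tz":0,"wx":0,"wy":0,"wz":0},
    {"tx":-0.0265,"ty":-0.0127,"tz":0,"wx":0,"wy":0,"wz":0},
    {"tx":-0.0265,"ty":-0.0127,"tz":0,"wx":0,"wy":0,"wz":0},
    {"tx":0,"ty":0,"tz":0,"wx":0,"wy":0,"wz":0},
    {"tx":0,"ty":0,"tz":0,"wx":0,"wy":0,"wz":0}
  ],
  "fingers": 1
}}

```text
t: 13.27
ee_pos: [0.4455, -0.016, 0.1157]
tool_rot: [1.0, 0.0, 0.0, -0.0]
force: [0.9, 0.1, -0.3]
width: 0.0855
finger_force: 0.0
```

```bash
python3 - <<'E'
from h import *
find(.632,-.1046,.048,.08,.04)
find(.632,-.1046,.022,.038,.04)
E
```

```text
top 61 [ 0.6306 -0.1053  0.0549] [0.0492 0.0581] [ 630.7 -106.1] [32.  33.8] 42
scene 149 [ 0.6332 -0.1054  0.0536] [0.0484 0.0572] [ 631.7 -105.8] [33.  33.7] 40
top 88 [ 0.6371 -0.1041  0.0291] [0.0232 0.0367] [ 636.  -104.4] [45.5 55. ] 6
scene 327 [ 0.6393 -0.1046  0.0289] [0.023  0.0361] [ 636.3 -104.1] [50.1 55.1] 7
```

The crucible stands in the dish (rim at about 0.056 m, axes together). Now the small weight.

Request:
{"method": "move_arm", "body": {
  "deltas": [
    {"tx":0,"ty":0,"tz":0.02,"wx":0,"wy":0,"wz":0},
    {"tx":0,"ty":0,"tz":0.025,"wx":0,"wy":0,"wz":0},
    {"tx":0,"ty":0,"tz":0.025,"wx":0,"wy":0,"wz":0},
    {"tx":0,"ty":0,"tz":0.018,"wx":0,"wy":0,"wz":0},
    {"tx":0,"ty":0,"tz":0.01,"wx":0,"wy":0,"wz":0},
    {"tx":0,"ty":0,"tz":0.004,"wx":0,"wy":0,"wz":0},
    {"tx":0,"ty":0,"tz":0,"wx":0,"wy":0,"wz":0}
  ]
}}

```text
t: 14.05
ee_pos: [0.4464, -0.0171, 0.0119]
tool_rot: [1.0, -0.001, -0.001, 0.0]
force: [-0.1, 0.3, 0.3]
width: 0.0854
finger_force: 0.0
```

Request:
{"method": "move_arm", "body": {
  "deltas": [
    {"tx":0,"ty":0,"tz":0,"wx":0,"wy":0,"wz":0},
    {"tx":0,"ty":0,"tz":0,"wx":0,"wy":0,"wz":0},
    {"tx":0,"ty":0,"tz":0,"wx":0,"wy":0,"wz":0},
    {"tx":0,"ty":0,"tz":0,"wx":0,"wy":0,"wz":0},
    {"tx":0,"ty":0,"tz":0,"wx":0,"wy":0,"wz":0},
    {"tx":0,"ty":0,"tz":0,"wx":0,"wy":0,"wz":0},
    {"tx":0,"ty":0,"tz":0,"wx":0,"wy":0,"wz":0},
    {"tx":0,"ty":0,"tz":0,"wx":0,"wy":0,"wz":0},
    {"tx":0,"ty":0,"tz":0,"wx":0,"wy":0,"wz":0},
    {"tx":0,"ty":0,"tz":0,"wx":0,"wy":0,"wz":0}
  ],
  "fingers": 0,
  "newtons": 50
}}

```text
t: 14.88
ee_pos: [0.4466, -0.0166, 0.0134]
tool_rot: [1.0, -0.0, 0.001, -0.0]
force: [-0.5, 0.5, 8.2]
width: 0.0194
finger_force: 48.5
```

Request:
{"method": "move_arm", "body": {
  "deltas": [
    {"tx":0,"ty":0,"tz":-0.01,"wx":0,"wy":0,"wz":0},
    {"tx":0,"ty":0,"tz":-0.025,"wx":0,"wy":0,"wz":0},
    {"tx":0,"ty":0,"tz":-0.025,"wx":0,"wy":0,"wz":0},
    {"tx":0,"ty":0,"tz":-0.025,"wx":0,"wy":0,"wz":0},
    {"tx":0,"ty":0,"tz":-0.015,"wx":0,"wy":0,"wz":0},
    {"tx":0.0105,"ty":0.0295,"tz":0,"wx":0,"wy":0,"wz":0},
    {"tx":0.0105,"ty":0.0295,"tz":0,"wx":0,"wy":0,"wz":0},
    {"tx":0.0105,"ty":0.0295,"tz":0,"wx":0,"wy":0,"wz":0},
    {"tx":0.0105,"ty":0.0295,"tz":0,"wx":0,"wy":0,"wz":0},
    {"tx":0.0105,"ty":0.0295,"tz":0,"wx":0,"wy":0,"wz":0},
    {"tx":0.0105,"ty":0.0295,"tz":0,"wx":0,"wy":0,"wz":0},
    {"tx":0.0105,"ty":0.0295,"tz":0,"wx":0,"wy":0,"wz":0},
    {"tx":0.0105,"ty":0.0295,"tz":0,"wx":0,"wy":0,"wz":0},
    {"tx":0.0105,"ty":0.0295,"tz":0,"wx":0,"wy":0,"wz":0},
    {"tx":0.0105,"ty":0.0295,"tz":0,"wx":0,"wy":0,"wz":0},
    {"tx":0.0105,"ty":0.0295,"tz":0,"wx":0,"wy":0,"wz":0},
    {"tx":0,"ty":0,"tz":0,"wx":0,"wy":0,"wz":0},
    {"tx":0,"ty":0,"tz":0,"wx":0,"wy":0,"wz":0}
  ]
}}

```text
t: 16.38
ee_pos: [0.561, -0.3431, 0.1123]
tool_rot: [1.0, -0.002, -0.0, 0.0]
force: [-0.5, 0.3, -2.1]
width: 0.0188
finger_force: 49.1
```

```bash
python3 - <<'E'
from station import manip
from h import *
c=manip.capture("scene");u,v=np.int32(proj(c,[.563,-.341,.07]))
cv2.imwrite("pics/s1.png",cv2.resize(c["img"][v-50:v+50,max(0,u-60):u+60,::-1],(600,500),interpolation=3))
E
```

```text
(no output)
```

View pics/s1.png

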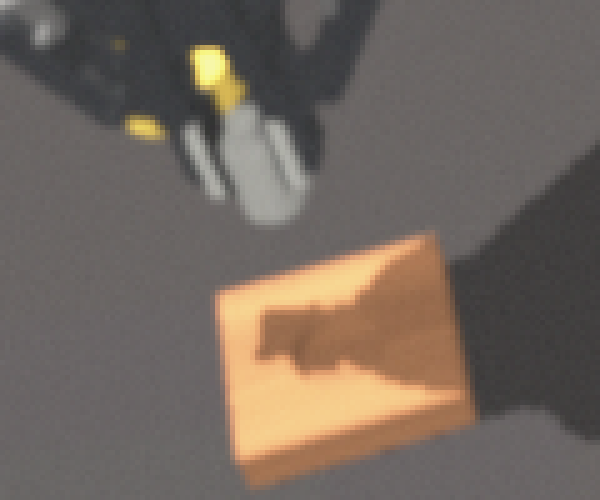

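The small weight is upright in the gripper, above the block's well (well at about (315,345)). Going down.

Request:
{"method": "move_arm", "body": {
  "deltas": [
    {"tx":0,"ty":0,"tz":0.02,"wx":0,"wy":0,"wz":0},
    {"tx":0,"ty":0,"tz":0.025,"wx":0,"wy":0,"wz":0},
    {"tx":0,"ty":0,"tz":0.02,"wx":0,"wy":0,"wz":0},
    {"tx":0,"ty":0,"tz":0.01,"wx":0,"wy":0,"wz":0},
    {"tx":0,"ty":0,"tz":0,"wx":0,"wy":0,"wz":0},
    {"tx":0,"ty":0,"tz":0,"wx":0,"wy":0,"wz":0},
    {"tx":0,"ty":0,"tz":0,"wx":0,"wy":0,"wz":0}
  ]
}}

```text
t: 17.02
ee_pos: [0.5624, -0.3412, 0.0391]
tool_rot: [1.0, 0.0, 0.001, 0.0]
force: [0.9, 0.1, -1.5]
width: 0.0187
finger_force: 49.2
```

Request:
{"method": "move_arm", "body": {
  "deltas": [
    {"tx":0,"ty":0,"tz":0.006,"wx":0,"wy":0,"wz":0},
    {"tx":0,"ty":0,"tz":0.005,"wx":0,"wy":0,"wz":0},
    {"tx":0,"ty":0,"tz":0.003,"wx":0,"wy":0,"wz":0},
    {"tx":0,"ty":0,"tz":0.002,"wx":0,"wy":0,"wz":0},
    {"tx":0,"ty":0,"tz":0.001,"wx":0,"wy":0,"wz":0},
    {"tx":0,"ty":0,"tz":0.0005,"wx":0,"wy":0,"wz":0},
    {"tx":0,"ty":0,"tz":0,"wx":0,"wy":0,"wz":0},
    {"tx":0,"ty":0,"tz":0,"wx":0,"wy":0,"wz":0}
  ]
}}

```text
t: 17.68
ee_pos: [0.5617, -0.3411, 0.0215]
tool_rot: [1.0, -0.0, 0.0, -0.0]
force: [-3.9, 2.9, 12.9]
width: 0.0194
finger_force: 50.5
```

The weight is on the well floor at the expected height. Release and rise, then cross to the spatula.

Request:
{"method": "move_arm", "body": {
  "deltas": [
    {"tx":0,"ty":0,"tz":0,"wx":0,"wy":0,"wz":0},
    {"tx":0,"ty":0,"tz":0,"wx":0,"wy":0,"wz":0},
    {"tx":0,"ty":0,"tz":0,"wx":0,"wy":0,"wz":0},
    {"tx":0,"ty":0,"tz":0,"wx":0,"wy":0,"wz":0},
    {"tx":0,"ty":0,"tz":0,"wx":0,"wy":0,"wz":0},
    {"tx":0,"ty":0,"tz":0,"wx":0,"wy":0,"wz":0},
    {"tx":0,"ty":0,"tz":-0.01,"wx":0,"wy":0,"wz":0},
    {"tx":0,"ty":0,"tz":-0.02,"wx":0,"wy":0,"wz":0},
    {"tx":0,"ty":0,"tz":-0.03,"wx":0,"wy":0,"wz":0},
    {"tx":0,"ty":0,"tz":-0.03,"wx":0,"wy":0,"wz":0},
    {"tx":0,"ty":0,"tz":-0.02,"wx":0,"wy":0,"wz":0}
  ],
  "fingers": 1
}}

```text
t: 18.6
ee_pos: [0.5623, -0.3418, 0.1339]
tool_rot: [1.0, -0.0, 0.001, 0.001]
force: [0.2, -0.6, -0.1]
width: 0.0847
finger_force: 0.0
```

Request:
{"method": "move_arm", "body": {
  "deltas": [
    {"tx":-0.006,"ty":-0.0286,"tz":0,"wx":0,"wy":0,"wz":0},
    {"tx":-0.006,"ty":-0.0286,"tz":0,"wx":0,"wy":0,"wz":0},
    {"tx":-0.006,"ty":-0.0286,"tz":0,"wx":0,"wy":0,"wz":0},
    {"tx":-0.006,"ty":-0.0286,"tz":0,"wx":0,"wy":0,"wz":0},
    {"tx":-0.006,"ty":-0.0286,"tz":0,"wx":0,"wy":0,"wz":0},
    {"tx":-0.006,"ty":-0.0286,"tz":0,"wx":0,"wy":0,"wz":0},
    {"tx":-0.006,"ty":-0.0286,"tz":0,"wx":0,"wy":0,"wz":0},
    {"tx":-0.006,"ty":-0.0286,"tz":0,"wx":0,"wy":0,"wz":0},
    {"tx":-0.006,"ty":-0.0286,"tz":0,"wx":0,"wy":0,"wz":0},
    {"tx":-0.006,"ty":-0.0286,"tz":0,"wx":0,"wy":0,"wz":0},
    {"tx":-0.006,"ty":-0.0286,"tz":0,"wx":0,"wy":0,"wz":0},
    {"tx":-0.006,"ty":-0.0286,"tz":0,"wx":0,"wy":0,"wz":0},
    {"tx":-0.006,"ty":-0.0286,"tz":0,"wx":0,"wy":0,"wz":0},
    {"tx":-0.006,"ty":-0.0286,"tz":0,"wx":0,"wy":0,"wz":0},
    {"tx":-0.006,"ty":-0.0286,"tz":0,"wx":0,"wy":0,"wz":0},
    {"tx":-0.006,"ty":-0.0286,"tz":0,"wx":0,"wy":0,"wz":0},
    {"tx":-0.006,"ty":-0.0286,"tz":0,"wx":0,"wy":0,"wz":0},
    {"tx":-0.006,"ty":-0.0286,"tz":0,"wx":0,"wy":0,"wz":0},
    {"tx":0,"ty":0,"tz":0,"wx":0,"wy":0,"wz":0},
    {"tx":0,"ty":0,"tz":0,"wx":0,"wy":0,"wz":0}
  ],
  "fingers": 0.5
}}

```text
t: 20.27
ee_pos: [0.4536, 0.1755, 0.1309]
tool_rot: [1.0, 0.002, 0.0, -0.0]
force: [0.5, -1.1, -0.4]
width: 0.0426
finger_force: 0.0
```

```bash
python3 - <<'E'
from h import *
find(.5625,-.341,.030,.08,.03)
E
```

```text
top 63 [ 0.5591 -0.3392  0.0442] [0.036 0.055] [ 560. -340.] [20.8 17.6] 31
scene 142 [ 0.5657 -0.3395  0.0425] [0.0315 0.0546] [ 564.5 -339.6] [19.  21.2] 28
```

The small weight is seated (top at 0.054 m, as it should be). Now turn along the spatula and go down.

Request:
{"method": "move_arm", "body": {
  "deltas": [
    {"tx":0,"ty":0,"tz":0,"wx":0,"wy":0,"wz":-4.5},
    {"tx":0,"ty":0,"tz":0,"wx":0,"wy":0,"wz":-4.5},
    {"tx":0,"ty":0,"tz":0,"wx":0,"wy":0,"wz":-4.5},
    {"tx":0,"ty":0,"tz":0.025,"wx":0,"wy":0,"wz":0},
    {"tx":0,"ty":0,"tz":0.03,"wx":0,"wy":0,"wz":0},
    {"tx":0,"ty":0,"tz":0.03,"wx":0,"wy":0,"wz":0},
    {"tx":0,"ty":0,"tz":0.02,"wx":0,"wy":0,"wz":0},
    {"tx":0,"ty":0,"tz":0.01,"wx":0,"wy":0,"wz":0},
    {"tx":0,"ty":0,"tz":0.004,"wx":0,"wy":0,"wz":0},
    {"tx":0,"ty":0,"tz":0,"wx":0,"wy":0,"wz":0},
    {"tx":0,"ty":0,"tz":0,"wx":0,"wy":0,"wz":0},
    {"tx":0,"ty":0,"tz":0,"wx":0,"wy":0,"wz":0}
  ]
}}

```text
t: 21.37
ee_pos: [0.4547, 0.1737, 0.0125]
tool_rot: [0.993, 0.117, 0.001, -0.0]
force: [0.9, -0.1, -0.5]
width: 0.0428
finger_force: 0.0
```

Request:
{"method": "move_arm", "body": {
  "deltas": [
    {"tx":0,"ty":0,"tz":0.005,"wx":0,"wy":0,"wz":0},
    {"tx":0,"ty":0,"tz":0.004,"wx":0,"wy":0,"wz":0},
    {"tx":0,"ty":0,"tz":0,"wx":0,"wy":0,"wz":0},
    {"tx":0,"ty":0,"tz":0,"wx":0,"wy":0,"wz":0}
  ]
}}

```text
t: 21.7
ee_pos: [0.4538, 0.1737, 0.0022]
tool_rot: [0.993, 0.117, -0.0, 0.0]
force: [0.9, 0.3, -0.1]
width: 0.0427
finger_force: 0.0
```

Request:
{"method": "move_arm", "body": {
  "deltas": [
    {"tx":0,"ty":0,"tz":0,"wx":0,"wy":0,"wz":0},
    {"tx":0,"ty":0,"tz":0,"wx":0,"wy":0,"wz":0},
    {"tx":0,"ty":0,"tz":0,"wx":0,"wy":0,"wz":0},
    {"tx":0,"ty":0,"tz":0,"wx":0,"wy":0,"wz":0},
    {"tx":0,"ty":0,"tz":0,"wx":0,"wy":0,"wz":0},
    {"tx":0,"ty":0,"tz":0,"wx":0,"wy":0,"wz":0},
    {"tx":0,"ty":0,"tz":0,"wx":0,"wy":0,"wz":0},
    {"tx":0,"ty":0,"tz":0,"wx":0,"wy":0,"wz":0}
  ],
  "fingers": 0,
  "newtons": 50
}}

```text
t: 22.37
ee_pos: [0.4539, 0.1737, 0.0025]
tool_rot: [0.993, 0.117, 0.0, -0.0]
force: [-1.3, -0.4, 5.4]
width: 0.01
finger_force: 49.1
```

Request:
{"method": "move_arm", "body": {
  "deltas": [
    {"tx":0,"ty":0,"tz":-0.01,"wx":0,"wy":0,"wz":0},
    {"tx":0,"ty":0,"tz":-0.02,"wx":0,"wy":0,"wz":0},
    {"tx":0,"ty":0,"tz":-0.025,"wx":0,"wy":0,"wz":0},
    {"tx":0,"ty":0,"tz":-0.025,"wx":0,"wy":0,"wz":0},
    {"tx":0,"ty":0,"tz":0,"wx":0,"wy":0,"wz":3.5},
    {"tx":0,"ty":0,"tz":0,"wx":0,"wy":0,"wz":3.5},
    {"tx":0,"ty":0,"tz":0,"wx":0,"wy":0,"wz":3.5},
    {"tx":0,"ty":0,"tz":0,"wx":0,"wy":0,"wz":3.5},
    {"tx":0.025,"ty":0.0065,"tz":0,"wx":0,"wy":0,"wz":0},
    {"tx":0.025,"ty":0.0065,"tz":0,"wx":0,"wy":0,"wz":0},
    {"tx":0.025,"ty":0.0065,"tz":0,"wx":0,"wy":0,"wz":0},
    {"tx":0.025,"ty":0.0065,"tz":0,"wx":0,"wy":0,"wz":0},
    {"tx":0.025,"ty":0.0065,"tz":0,"wx":0,"wy":0,"wz":0},
    {"tx":0.025,"ty":0.0065,"tz":0,"wx":0,"wy":0,"wz":0},
    {"tx":0.025,"ty":0.0065,"tz":0,"wx":0,"wy":0,"wz":0},
    {"tx":0.025,"ty":0.0065,"tz":0,"wx":0,"wy":0,"wz":0},
    {"tx":0,"ty":0,"tz":0,"wx":0,"wy":0,"wz":0},
    {"tx":0,"ty":0,"tz":0,"wx":0,"wy":0,"wz":0},
    {"tx":0,"ty":0,"tz":0,"wx":0,"wy":0,"wz":0}
  ]
}}

```text
t: 23.95
ee_pos: [0.6525, 0.12, 0.0823]
tool_rot: [1.0, -0.005, -0.001, -0.0]
force: [-0.1, -0.1, -1.1]
width: 0.01
finger_force: 49.0
```

```bash
python3 - <<'E'
from station import manip
from h import *
c=manip.capture("scene");u,v=np.int32(proj(c,[.64,.122,.05]))
cv2.imwrite("pics/p1.png",cv2.resize(c["img"][v-60:v+60,u-70:u+70,::-1],(700,600),interpolation=3))
E
```

```text
(no output)
```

View pics/p1.png

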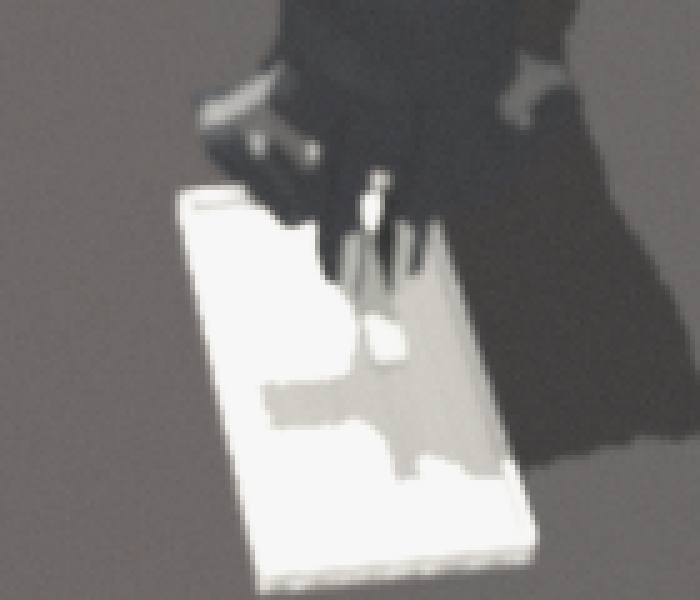

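The spatula is held in line with the tray (blade at (375,190), handle end at (390,345)). Lowering.

Request:
{"method": "move_arm", "body": {
  "deltas": [
    {"tx":0,"ty":0,"tz":0.02,"wx":0,"wy":0,"wz":0},
    {"tx":0,"ty":0,"tz":0.025,"wx":0,"wy":0,"wz":0},
    {"tx":0,"ty":0,"tz":0.015,"wx":0,"wy":0,"wz":0},
    {"tx":0,"ty":0,"tz":0.008,"wx":0,"wy":0,"wz":0},
    {"tx":0,"ty":0,"tz":0.003,"wx":0,"wy":0,"wz":0},
    {"tx":0,"ty":0,"tz":0,"wx":0,"wy":0,"wz":0},
    {"tx":0,"ty":0,"tz":0,"wx":0,"wy":0,"wz":0}
  ]
}}

```text
t: 24.58
ee_pos: [0.6538, 0.1201, 0.0122]
tool_rot: [1.0, -0.004, 0.0, -0.0]
force: [0.2, -0.2, 0.3]
width: 0.0103
finger_force: 49.0
```

Request:
{"method": "move_arm", "body": {
  "deltas": [
    {"tx":0,"ty":0,"tz":0.002,"wx":0,"wy":0,"wz":0},
    {"tx":0,"ty":0,"tz":0.002,"wx":0,"wy":0,"wz":0},
    {"tx":0,"ty":0,"tz":0.0015,"wx":0,"wy":0,"wz":0},
    {"tx":0,"ty":0,"tz":0,"wx":0,"wy":0,"wz":0},
    {"tx":0,"ty":0,"tz":0,"wx":0,"wy":0,"wz":0}
  ]
}}

```text
t: 25.0
ee_pos: [0.6534, 0.1198, 0.0058]
tool_rot: [1.0, -0.005, -0.0, -0.0]
force: [-0.2, 0.1, -0.4]
width: 0.0097
finger_force: 49.0
```

Request:
{"method": "move_arm", "body": {
  "deltas": [
    {"tx":0,"ty":0,"tz":0.0005,"wx":0,"wy":0,"wz":0},
    {"tx":0,"ty":0,"tz":0,"wx":0,"wy":0,"wz":0}
  ]
}}

```text
t: 25.17
ee_pos: [0.6535, 0.1198, 0.0057]
tool_rot: [1.0, -0.005, 0.0, -0.0]
force: [-1.8, -0.7, 3.1]
width: 0.0101
finger_force: 49.5
```

Request:
{"method": "move_arm", "body": {
  "deltas": [
    {"tx":0,"ty":0,"tz":0,"wx":0,"wy":0,"wz":0},
    {"tx":0,"ty":0,"tz":0,"wx":0,"wy":0,"wz":0},
    {"tx":0,"ty":0,"tz":0,"wx":0,"wy":0,"wz":0},
    {"tx":0,"ty":0,"tz":0,"wx":0,"wy":0,"wz":0},
    {"tx":0,"ty":0,"tz":-0.01,"wx":0,"wy":0,"wz":0},
    {"tx":0,"ty":0,"tz":-0.025,"wx":0,"wy":0,"wz":0},
    {"tx":0,"ty":0,"tz":-0.03,"wx":0,"wy":0,"wz":0},
    {"tx":0,"ty":0,"tz":-0.03,"wx":0,"wy":0,"wz":0},
    {"tx":0,"ty":0,"tz":-0.03,"wx":0,"wy":0,"wz":-0.6}
  ],
  "fingers": 0.45
}}

```text
t: 25.92
ee_pos: [0.6532, 0.1197, 0.1323]
tool_rot: [1.0, 0.001, 0.0, 0.0]
force: [1.0, -0.7, 0.0]
width: 0.0381
finger_force: 0.0
```

Request:
{"method": "move_arm", "body": {
  "deltas": [
    {"tx":-0.0247,"ty":-0.0194,"tz":0,"wx":0,"wy":0,"wz":0},
    {"tx":-0.0247,"ty":-0.0194,"tz":0,"wx":0,"wy":0,"wz":0},
    {"tx":-0.0247,"ty":-0.0194,"tz":0,"wx":0,"wy":0,"wz":0},
    {"tx":-0.0247,"ty":-0.0194,"tz":0,"wx":0,"wy":0,"wz":0},
    {"tx":-0.0247,"ty":-0.0194,"tz":0,"wx":0,"wy":0,"wz":0},
    {"tx":-0.0247,"ty":-0.0194,"tz":0,"wx":0,"wy":0,"wz":0},
    {"tx":-0.0247,"ty":-0.0194,"tz":0,"wx":0,"wy":0,"wz":0},
    {"tx":-0.0247,"ty":-0.0194,"tz":0,"wx":0,"wy":0,"wz":0},
    {"tx":-0.0247,"ty":-0.0194,"tz":0,"wx":0,"wy":0,"wz":0},
    {"tx":-0.0247,"ty":-0.0194,"tz":0,"wx":0,"wy":0,"wz":0},
    {"tx":0,"ty":0,"tz":0,"wx":0,"wy":0,"wz":0},
    {"tx":0,"ty":0,"tz":0,"wx":0,"wy":0,"wz":0}
  ],
  "fingers": 1
}}

```text
t: 26.92
ee_pos: [0.4048, 0.315, 0.131]
tool_rot: [1.0, 0.003, 0.0, -0.0]
force: [1.0, -0.4, -0.7]
width: 0.0853
finger_force: 0.0
```

```bash
python3 - <<'E'
from station import manip
from h import *
o=[]
for n,P in(("top",[.634,.122,0]),("scene",[.634,.122,0])):
    c=manip.capture(n);u,v=np.int32(proj(c,P));w=cloud(c)
    o.append(cv2.resize(c["img"][v-45:v+45,u-45:u+45,::-1],(400,400),interpolation=3))
cv2.imwrite("pics/p2.png",np.hstack(o));E=None
find(.654,.12,.009,.03,.035)
E
```

```text
top 86 [0.6566 0.1197 0.0117] [0.0092 0.0154] [655.4 129.5] [43.7 67. ] 89
scene 165 [0.6567 0.1194 0.0111] [0.0095 0.0132] [653.9 119.2] [12.5 68.5] 89
```

View pics/p2.png

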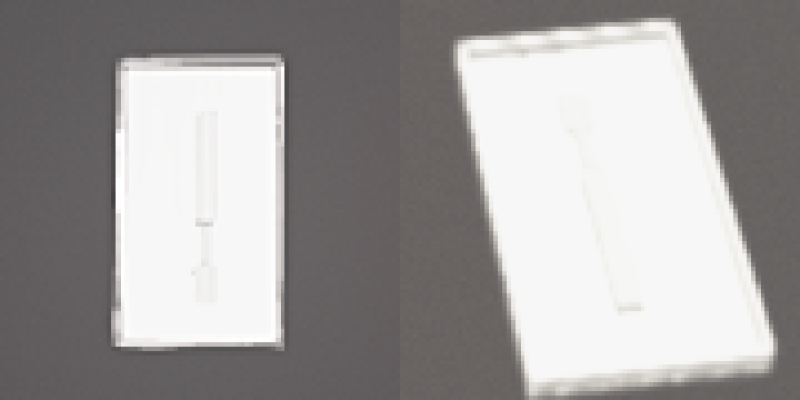

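The spatula lies flat, centred along the tray (left panel, (205,110) to (205,300)), with its top at 11 mm as expected. Last is the large weight.

Request:
{"method": "move_arm", "body": {
  "deltas": [
    {"tx":0,"ty":0,"tz":0.02,"wx":0,"wy":0,"wz":0},
    {"tx":0,"ty":0,"tz":0.025,"wx":0,"wy":0,"wz":0},
    {"tx":0,"ty":0,"tz":0.025,"wx":0,"wy":0,"wz":0},
    {"tx":0,"ty":0,"tz":0.025,"wx":0,"wy":0,"wz":0},
    {"tx":0,"ty":0,"tz":0.015,"wx":0,"wy":0,"wz":0},
    {"tx":0,"ty":0,"tz":0.005,"wx":0,"wy":0,"wz":0},
    {"tx":0,"ty":0,"tz":0,"wx":0,"wy":0,"wz":0},
    {"tx":0,"ty":0,"tz":0,"wx":0,"wy":0,"wz":0}
  ]
}}

```text
t: 27.78
ee_pos: [0.4069, 0.3131, 0.0157]
tool_rot: [1.0, 0.0, 0.0, 0.0]
force: [0.2, 0.8, -0.4]
width: 0.0857
finger_force: 0.0
```

Request:
{"method": "move_arm", "body": {
  "deltas": [
    {"tx":0,"ty":0,"tz":0,"wx":0,"wy":0,"wz":0},
    {"tx":0,"ty":0,"tz":0,"wx":0,"wy":0,"wz":0},
    {"tx":0,"ty":0,"tz":0,"wx":0,"wy":0,"wz":0},
    {"tx":0,"ty":0,"tz":0,"wx":0,"wy":0,"wz":0},
    {"tx":0,"ty":0,"tz":0,"wx":0,"wy":0,"wz":0},
    {"tx":0,"ty":0,"tz":0,"wx":0,"wy":0,"wz":0},
    {"tx":0,"ty":0,"tz":0,"wx":0,"wy":0,"wz":0},
    {"tx":0,"ty":0,"tz":0,"wx":0,"wy":0,"wz":0},
    {"tx":0,"ty":0,"tz":0,"wx":0,"wy":0,"wz":0},
    {"tx":0,"ty":0,"tz":0,"wx":0,"wy":0,"wz":0}
  ],
  "fingers": 0,
  "newtons": 90
}}

```text
t: 28.62
ee_pos: [0.4065, 0.314, 0.0164]
tool_rot: [1.0, 0.001, 0.001, -0.001]
force: [-2.0, -0.2, 10.9]
width: 0.0347
finger_force: 88.6
```

Request:
{"method": "move_arm", "body": {
  "deltas": [
    {"tx":0,"ty":0,"tz":-0.01,"wx":0,"wy":0,"wz":0},
    {"tx":0,"ty":0,"tz":-0.02,"wx":0,"wy":0,"wz":0},
    {"tx":0,"ty":0,"tz":-0.02,"wx":0,"wy":0,"wz":0},
    {"tx":0,"ty":0,"tz":-0.02,"wx":0,"wy":0,"wz":0},
    {"tx":0,"ty":0,"tz":-0.01,"wx":0,"wy":0,"wz":0},
    {"tx":0.02,"ty":-0.003,"tz":0,"wx":0,"wy":0,"wz":0},
    {"tx":0.025,"ty":-0.004,"tz":0,"wx":0,"wy":0,"wz":0},
    {"tx":0.025,"ty":-0.004,"tz":0,"wx":0,"wy":0,"wz":0},
    {"tx":0.025,"ty":-0.004,"tz":0,"wx":0,"wy":0,"wz":0},
    {"tx":0.025,"ty":-0.004,"tz":0,"wx":0,"wy":0,"wz":0},
    {"tx":0.02,"ty":-0.004,"tz":0,"wx":0,"wy":0,"wz":0},
    {"tx":0.01,"ty":-0.001,"tz":0,"wx":0,"wy":0,"wz":0},
    {"tx":0,"ty":0,"tz":0,"wx":0,"wy":0,"wz":0},
    {"tx":0,"ty":0,"tz":0,"wx":0,"wy":0,"wz":0}
  ]
}}

```text
t: 29.78
ee_pos: [0.5556, 0.3371, 0.0945]
tool_rot: [1.0, 0.0, -0.001, 0.001]
force: [-0.2, -0.9, -4.5]
width: 0.0349
finger_force: 90.3
```

```bash
python3 - <<'E'
from station import manip
from h import *
c=manip.capture("scene");u,v=np.int32(proj(c,[.557,.338,.07]))
cv2.imwrite("pics/b1.png",cv2.resize(c["img"][v-50:v+50,u-60:u+60,::-1],(600,500),interpolation=3))
E
```

```text
(no output)
```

View pics/b1.png

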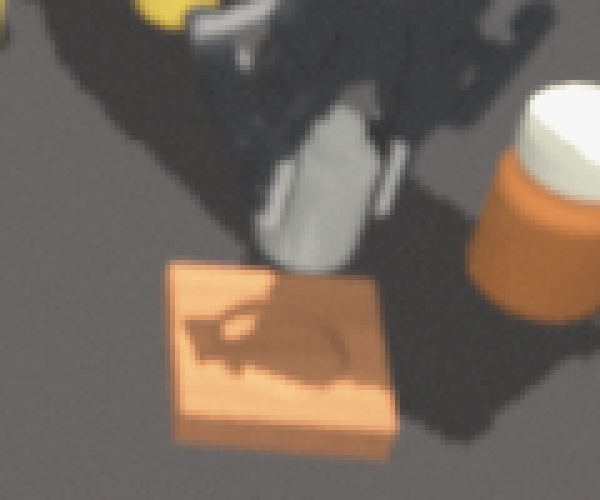

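The large weight is held upright above the wide well, and the jar is clear. Lowering.

Request:
{"method": "move_arm", "body": {
  "deltas": [
    {"tx":0,"ty":0,"tz":0.015,"wx":0,"wy":0,"wz":0},
    {"tx":0,"ty":0,"tz":0.02,"wx":0,"wy":0,"wz":0},
    {"tx":0,"ty":0,"tz":0.015,"wx":0,"wy":0,"wz":0},
    {"tx":0,"ty":0,"tz":0.008,"wx":0,"wy":0,"wz":0},
    {"tx":0,"ty":0,"tz":0.004,"wx":0,"wy":0,"wz":0},
    {"tx":0,"ty":0,"tz":0,"wx":0,"wy":0,"wz":0},
    {"tx":0,"ty":0,"tz":0,"wx":0,"wy":0,"wz":0}
  ]
}}

```text
t: 30.42
ee_pos: [0.5562, 0.3379, 0.0339]
tool_rot: [1.0, 0.001, 0.0, -0.0]
force: [0.5, -0.7, -4.1]
width: 0.035
finger_force: 90.4
```

Request:
{"method": "move_arm", "body": {
  "deltas": [
    {"tx":0,"ty":0,"tz":0.004,"wx":0,"wy":0,"wz":0},
    {"tx":0,"ty":0,"tz":0.003,"wx":0,"wy":0,"wz":0},
    {"tx":0,"ty":0,"tz":0.0015,"wx":0,"wy":0,"wz":0},
    {"tx":0,"ty":0,"tz":0.001,"wx":0,"wy":0,"wz":0},
    {"tx":0,"ty":0,"tz":0,"wx":0,"wy":0,"wz":0},
    {"tx":0,"ty":0,"tz":0,"wx":0,"wy":0,"wz":0}
  ]
}}

```text
t: 30.92
ee_pos: [0.5561, 0.3378, 0.0245]
tool_rot: [1.0, 0.001, 0.0, -0.0]
force: [-2.4, -1.3, 5.1]
width: 0.0351
finger_force: 91.6
```

Contact. Release, rise, and back off.

Request:
{"method": "move_arm", "body": {
  "deltas": [
    {"tx":0,"ty":0,"tz":0,"wx":0,"wy":0,"wz":0},
    {"tx":0,"ty":0,"tz":0,"wx":0,"wy":0,"wz":0},
    {"tx":0,"ty":0,"tz":0,"wx":0,"wy":0,"wz":0},
    {"tx":0,"ty":0,"tz":0,"wx":0,"wy":0,"wz":0},
    {"tx":0,"ty":0,"tz":0,"wx":0,"wy":0,"wz":0},
    {"tx":0,"ty":0,"tz":0,"wx":0,"wy":0,"wz":0},
    {"tx":0,"ty":0,"tz":-0.01,"wx":0,"wy":0,"wz":0},
    {"tx":0,"ty":0,"tz":-0.02,"wx":0,"wy":0,"wz":0},
    {"tx":0,"ty":0,"tz":-0.03,"wx":0,"wy":0,"wz":0},
    {"tx":0,"ty":0,"tz":-0.03,"wx":0,"wy":0,"wz":0},
    {"tx":0,"ty":0,"tz":-0.03,"wx":0,"wy":0,"wz":0},
    {"tx":-0.02,"ty":0.02,"tz":-0.01,"wx":0,"wy":0,"wz":0},
    {"tx":-0.02,"ty":0.02,"tz":-0.01,"wx":0,"wy":0,"wz":0},
    {"tx":-0.02,"ty":0.02,"tz":-0.01,"wx":0,"wy":0,"wz":0},
    {"tx":-0.02,"ty":0.02,"tz":-0.01,"wx":0,"wy":0,"wz":0},
    {"tx":-0.02,"ty":0.02,"tz":0,"wx":0,"wy":0,"wz":0},
    {"tx":0,"ty":0,"tz":0,"wx":0,"wy":0,"wz":0},
    {"tx":0,"ty":0,"tz":0,"wx":0,"wy":0,"wz":0}
  ],
  "fingers": 1
}}

```text
t: 32.42
ee_pos: [0.4558, 0.2367, 0.1851]
tool_rot: [1.0, 0.0, 0.0, -0.0]
force: [-0.2, 0.1, -0.2]
width: 0.0854
finger_force: 0.0
```

```bash
python3 - <<'E'
from station import manip
from h import *
print("big");find(.557,.338,.035,.09,.04)
print("small");find(.5627,-.3405,.03,.09,.03)
print("cruc");find(.632,-.105,.048,.09,.04)
print("jar");find(.52,.47,.08,.1,.05)
c=manip.capture("scene");cv2.imwrite("pics/end.png",c["img"][...,::-1])
E
```

```text
big
top few 0
scene 355 [0.5626 0.3336 0.0542] [0.0374 0.0711] [560.1 335.7] [37.6 32.1] 65
small
top 63 [ 0.5591 -0.339   0.0449] [0.0373 0.0566] [ 559.5 -339.7] [20.7 19.7] 33
scene 141 [ 0.5657 -0.3398  0.0429] [0.0316 0.0542] [ 564.3 -339.9] [19.5 20.6] 29
cruc
top 62 [ 0.6302 -0.1054  0.0549] [0.0493 0.0583] [ 630.5 -106.1] [32.1 33.3] 44
scene 153 [ 0.6329 -0.1052  0.0536] [0.0491 0.0574] [ 632.5 -105.2] [32.8 33.6] 88
jar
top few 3
scene 404 [0.5231 0.469  0.0849] [0.0819 0.0874] [521.7 470.2] [51.9 52.9] 55
```

View pics/end.png

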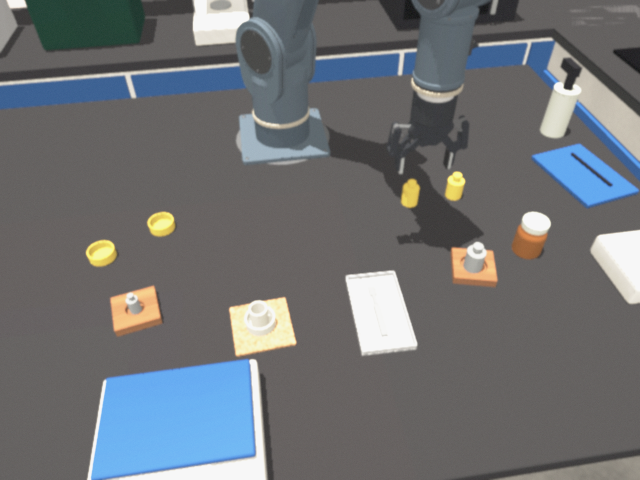

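The final scene picture shows the large weight in the wide well (474,260) with its top at 0.070 m and the small weight in the narrow well (133,304). The crucible is in the dish on the mat (260,318) and the spatula is in the tray (378,312). The jar hasn't moved and the gripper touches nothing. Handing in.

```bash
python3 -c "
from station import manip
print(manip.sign_off())"
```

```text
the job is handed in; nothing more can be done
None
```

The job is handed in at about 32 s: both weights are in their wells, the dish is on the mat with the crucible in it, the spatula lies flat in the tray, and the jar and yellow look-alikes were left alone; the station returned no verdict.

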